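# Fit the strainer disk and screw its ring home

### The job

Close up the blue strainer pot: set the steel strainer disk by its yellow tab into the mouth so that it lies flat on its seat, and let go of it. Then put the black hexagonal ring over it, feel for where its pins drop through the collar's gaps, and screw it clockwise, seen from above, until it is fully home at its stop. Work gently, never pressing anything on the pot or the disk with more than about 30 N, and leave the putty tin, paper cup, sanding block and tape roll where they are.

Things in the scene. Friction and masses are not known exactly. Their poses are not given: they have to be found in the camera images.
- pot: Blue metal strainer pot fixed to the bench: flange 92 mm across, up to 10 mm high, body 62 mm across up to 46 mm, above it a neck 44 mm across up to the rim at 100 mm. Origin: centre of its underside on the bench, z up. A brass spout, 28 mm above the bench, points along its +y to 62 mm from the axis. The neck carries a brass collar 52 mm across just under the rim.
- mouth (a point): centre of the pot's mouth, level with the rim (100 mm above the bench), axes as the pot's. The bore is 38 mm across; its sprung rubber seat lies 8 mm below the rim.
- tabs_top (a point): On the pot's axis, level with the top of the brass collar: three tabs with three 9.5 mm wide gaps 120 degrees apart. COLLAR NOT CLOCKED EXACTLY: one gap lies within 0.35 rad either way of the pot's +x, not measured. White upright bars on the neck 21 to 43 mm below the rim stand under the gaps; or turn the ring under a light push until its pins drop in, 9.5 mm down.
- tabs_under (a point): On the pot's axis, level with the low, flat part of the tabs' undersides (9 mm below the rim). Pins that dropped through the gaps run clockwise (seen from above) under the tabs: the undersides slope down 4 mm over the first 0.70 rad, then run level to a rubber stop (yields about 0.08 rad per N m), about 1.09 rad clockwise from where the pins were mid-gap.
- seat (a joint): travel of the sprung seat inside the mouth, m: 0 = up, grows as it is pressed down, end of travel 0.006. It pushes up with about 5 N at 0 and 10 N at 0.003. With the disk held by the fully screwed ring it reads about 0.0026.
- disk: Steel strainer disk, 36 mm across, 12 mm thick, lower edge chamfered, with an upright yellow tab on top: 10 mm along its own x, 17 mm along its y, from 12 to 34 mm height. Origin: centre of underside, z up. Starts flat on the bench. 1 mm clearance all round in the mouth; on the seat its underside is 8 mm below the rim, its top 4 mm above. About 80 g.
- screw_ring: Black hexagonal screw ring, 62 mm across flats (flats face its own x and every 60 degrees from it), 72 mm across corners, 28 mm high, about 100 g. Origin: centre of underside, z up. Starts right way up on the bench. Underside relative to the rim: 3.5 mm below with the pins resting on the tabs, 13 mm below when dropped through the gaps onto the disk, 16 mm below when home.
- lip (a point): On the ring's axis at the underside of its lip, 17 mm above the ring's underside. The lip (11 mm thick) presses on the disk's top; the disk's tab passes through its hexagonal hole, 26 mm across flats. Below it the skirt is 55 mm across inside.
- pin (a point): Middle of the ring's pin at its own +x, 25.5 mm from the axis, 4.5 mm above the underside. Three such round steel pins, 5 mm thick, tips 23 mm from the axis, stand 120 degrees apart, marked by white dots on the ring's top. Turning needs up to about 0.3 N m; at the stop the moment rises sharply: 0.5 N m on the stop is plenty, over 1 N m is forcing.
- putty_tin: bystander: red putty tin, 78 mm across, 78 mm high, origin centre of underside
- resin_cup: bystander: pale paper mixing cup, 80 mm across, 85 mm high, origin centre of underside. Near it a big roll of brown paper hangs on the wall, at about x 0.44 to 0.72, y 0.18 to 0.42, from 0.14 m height up to 0.4 m: keep the arm clear of it
- sanding_block: bystander: blue sanding block 66x118x47 mm (long along its y), origin centre of underside
- tape_loose: bystander: roll of masking tape lying flat, 104 mm across, 25 mm high, origin centre of underside
There are look-alikes about, which are no part of the job. Several things have the shape of the screw_ring; the one meant has the colours described above.

How it is judged:
By the outcome, as a careful person would: the job done as asked, in the order asked, and still so for the second after the job is handed in, with the robot touching nothing.
It also fails if it takes over 72 s, if anything falls off the work surface, if the arm or the gripper's body presses on something with over 40 N, if the wrist force passes 120 N, or if a joint passes its speed limit or range.

### The arm

A 6-joint arm with a two-finger parallel gripper is mounted at the origin on a cart in front of the work surface, level with it; the furniture and walls round the work are solid. World frame = base frame: x ahead of the robot, y to its left, z up, the work surface at z = 0. Lengths are in m, angles in rad, forces in N, time in s.
With the tool pointing down it reaches from about 0.35 to 0.85 m from the base axis. Payload 8.1 kg.
Tool frame: the origin (TCP) lies on the mounting face of the last link; the fingertips stand 186 mm ahead of it and the grasp point (between the pads) lies 167 mm ahead of it; z points along the fingers, y is the line along which they close (so a half turn about z gives the same grasp; the last joint's range is limited). The gripper opens to 93 mm and grips with 3 to 60 N. Pads are 15 mm wide; open, the fingers measure 128 mm over their backs; the gripper's body (75 mm by 188 mm) begins 65 mm behind the grasp point.
Start: joints at [-1.355, 0.13, 1.488, -0, 1.523, -0.085], TCP at [0.178, -0.573, 0.405] pointing down, gripper open.
Joint ranges: [-2.96, 2.96], [-0.89, 2.26], [0.02, 2.5], [-1.34, 4.48], [0, 2.73], [-2.66, 2.66]. Speed limits (rad/s): [2.39, 2.39, 2.79, 3.14, 3.14, 3.14].

### API

Orientations are given as a rotation vector (axis times angle).
In Python, from plant import * gives the robot as it stands. The module is installed in compiled form; this text tells all that it offers.
- The arm moves only by the tool arm_command, never from a script. Its argument "increments" is a list of rows, each a list of 6 numbers: the shift along the tool's x, y, z in units of 0.2 m (1.0 is 0.2 m), then the turn, a rotation vector about the tool's x, y, z in units of pi rad (1.0 is pi rad). A call has exactly 5 rows; each row is the pose to reach, as a shift and turn from the pose commanded when the call began, along the tool's axes at that moment, turning the shorter way round; what a row does not reach only later rows make up. A row lasts 1/8 s, in which the tool goes at most 62.5 mm and 10.7 degrees, less where a joint would pass 70% of its speed; a pose out of reach is approached as far as the arm can. A call with a number of a shift or a turn outside -1 to 1 is refused whole. A call with a gripper value outside its range is refused whole. "fingers" is the closure, from -1 (fully open) to 1 (shut), set as the call begins (left out, the last holds). The fingers move at their own pace and stop on an object; "force" is the grip in N (left out, the last holds). Time passes only in rows, so rows that repeat a pose let the fingers close, or fill a call up. It gives the time, the measured TCP pose, the force, the opening and the grip force at its end, in the units of the state.
- read_state(): the state, without advancing time (a new reading comes with each control period).
- read_camera(name): name is "scene" or "top" or "wrist"; returns a dict with "image" (400x640x3 uint8, red, green, blue), "fx", "fy", "cx", "cy" (pixels), "T" (4x4, takes a point from camera to world coordinates). Camera axes: x right, y down, z forward; pixel columns grow to the right and rows downward; lengths in m; the calibration is good to about 2 mm. A picture is of the moment at which its call begins. There is no depth.
- close_job(): hands the job in; it is judged then, once.
The state is a dict: "t": time; "q": joint angles; "dq": joint speeds; "joint_torque": joint torques, N m; "tool_pos": TCP position; "orientation": TCP orientation; "force": force on the tool from outside, world axes, zero at the start; "wrist_torque": the same for the moment, N m; "opening": finger opening in m; "gripper_force": force on a finger pad.
Only numpy, scipy, OpenCV 4.12 (cv2) and the standard library are available. Lean on these libraries where they do the work, as an engineer would, in place of code of your own. Each camera call takes 0.05 s, during which the arm holds its last target. There are 200 camera calls.

## Working session

There is one attempt and no reset: what is moved stays moved. The work goes in short steps, Python scripts to look and compute and a tool call to move; the robot and the scene stay as the last step left them, time stands still between calls to the robot, and variables do not carry over. Pictures are saved under pics/ and viewed, at most 10 in all, crops included, and the job is handed in when it is done.

Besides the shell and the picture viewer there is one more tool, called after "Call:" as name([rows], argument=value, ...), one row to a line, values as JSON. arm_command: Moves the arm, as the interface text tells. Shifts and turns lie within -1 to 1; 1 stands for 0.2 m of shift or pi rad of turn. Its arguments: {"type":"object","properties":{"increments":{"type":"array","items":{"type":"array","items":{"type":"number","minimum":-1,"maximum":1}}},"fingers":{"type":"number"},"force":{"type":"number"}},"required":["increments"]}

```bash
mkdir -p pics; cat > h.py <<'E'
from plant import *
import numpy as np, cv2
from scipy.spatial.transform import Rotation as R
def snap(n,f):
    c=read_camera(n); cv2.imwrite('pics/'+f+'.png',c['image'][:,:,::-1]); np.savez('pics/'+f+'.npz',**c); return c
def ray(c,u,v,z):
    d=c['T'][:3,:3]@np.array([(u-c['cx'])/c['fx'],(v-c['cy'])/c['fy'],1.]); o=c['T'][:3,3]
    return o+d*(z-o[2])/d[2]
def proj(c,p):
    q=np.linalg.inv(c['T'])@np.append(p,1.); return np.array([c['fx']*q[0]/q[2]+c['cx'],c['fy']*q[1]/q[2]+c['cy']])
def inc(dp,rv=(0,0,0)):
    s=read_state(); r=R.from_rotvec(s['orientation']); return np.round(np.r_[r.inv().apply(dp)/0.2,np.array(rv)/np.pi],4)
E
python3 - <<'E'
from h import *
np.set_printoptions(precision=4,suppress=True)
s=read_state(); print(s)
for n in ('scene','top'):
    c=snap(n,n+'0'); print(c['fx'],c['fy'],c['cx'],c['cy'],c['T'])
E
```

```text
{'t': 0.0, 'q': array([-1.3554,  0.1312,  1.4892,  0.    ,  1.523 , -0.0854]), 'dq': array([-0.0012, -0.0015,  0.0004,  0.001 ,  0.001 , -0.0005]), 'joint_torque': array([  0.0007, -55.9836, -49.1757,   0.0767,   0.0357,  -0.0002]), 'tool_pos': array([ 0.1777, -0.5728,  0.4037]), 'orientation': array([-3.1044, -0.4704,  0.0002]), 'force': array([-0.0379, -0.3694, -0.4411]), 'wrist_torque': array([0.01  , 0.0209, 0.0227]), 'gripper_force': 0.0, 'opening': 0.09298302663475873}
433.3227463743478 433.3227463743478 322.22580595581155 203.25939595431862 [[-0.8731 -0.2622  0.411   0.0469]
 [-0.4869  0.5109 -0.7084  0.6465]
 [-0.0242 -0.8187 -0.5738  0.7556]
 [ 0.      0.      0.      1.    ]]
378.9885993997756 378.9885993997756 316.97027036776024 199.73892217102892 [[-0.0313 -0.9781  0.2055  0.2992]
 [-0.9995  0.0305 -0.007  -0.1492]
 [ 0.0005 -0.2057 -0.9786  1.0717]
 [ 0.      0.      0.      1.    ]]
```

View pics/top0.png

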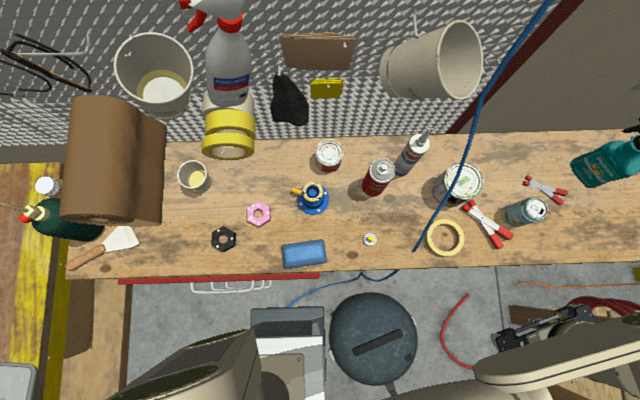

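View pics/scene0.png

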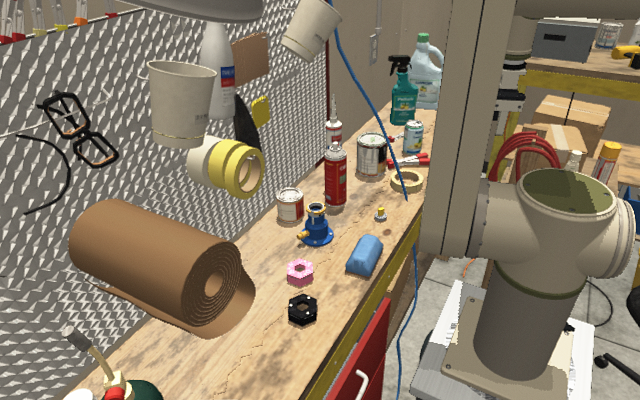

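The top view shows the pot at (312,197), the disk with its yellow tab at (370,239) and the blue block at (304,253). There are two ring shapes: black at (223,238) and pink at (258,213). The black one with white dots matches the description. The yellow tapes on the wall and the tape roll at (446,238) are not the disk. Next I'll check the choice in a close crop.

```bash
python3 - <<'E'
from h import *
np.set_printoptions(precision=4,suppress=True)
c=dict(np.load('pics/top0.npz')); im=c['image']
cr=lambda x,y:cv2.resize(im[y-22:y+22,x-28:x+28,::-1],None,fx=7,fy=7,interpolation=cv2.INTER_CUBIC)
cv2.imwrite('pics/crop1.png',np.vstack([np.hstack([cr(223,238),cr(370,239)]),np.hstack([cr(312,197),cr(258,213)])])[:600])
hsv=cv2.cvtColor(im,cv2.COLOR_RGB2HSV)
def blobs(m,x0,x1,y0,y1):
    n,l,st,ce=cv2.connectedComponentsWithStats(m.astype(np.uint8)); 
    return [(st[i][4],ce[i]) for i in range(1,n) if st[i][4]>3 and x0<ce[i][0]<x1 and y0<ce[i][1]<y1]
b=blobs(hsv[...,2]<70,205,242,222,255);print('ring',b,[ray(c,*x[1],0.02) for x in b if x[0]>100])
w=blobs((hsv[...,2]>150)&(hsv[...,1]<50),208,238,225,252);print('dots',w,[ray(c,*x[1],0.028) for x in w])
b=blobs((hsv[...,0]>20)&(hsv[...,0]<35)&(hsv[...,1]>150)&(hsv[...,2]>120),355,385,225,252);print('tab',b,[ray(c,*x[1],0.028) for x in b])
b=blobs((hsv[...,0]>100)&(hsv[...,0]<125)&(hsv[...,1]>120),290,335,175,222);print('pot',b,[ray(c,*x[1],0.01) for x in b])
E
```

```text
ring [(np.int32(323), array([223.4892, 238.8514]))] [array([0.4173, 0.106 , 0.02  ])]
dots [(np.int32(5), array([218., 230.])), (np.int32(6), array([231.5, 238. ])), (np.int32(7), array([217.2857, 246.    ]))] [array([0.4414, 0.1197, 0.028 ]), array([0.4181, 0.0821, 0.028 ]), array([0.3973, 0.1207, 0.028 ])]
tab [(np.int32(18), array([370.2222, 238.4444]))] [array([ 0.4049, -0.2999,  0.028 ])]
pot [(np.int32(68), array([312.1618, 191.9853])), (np.int32(10), array([324., 190.])), (np.int32(359), array([313.415, 204.337]))] [array([ 0.5454, -0.1437,  0.01  ]), array([ 0.5502, -0.1779,  0.01  ]), array([ 0.5091, -0.1462,  0.01  ])]
```

View pics/crop1.png

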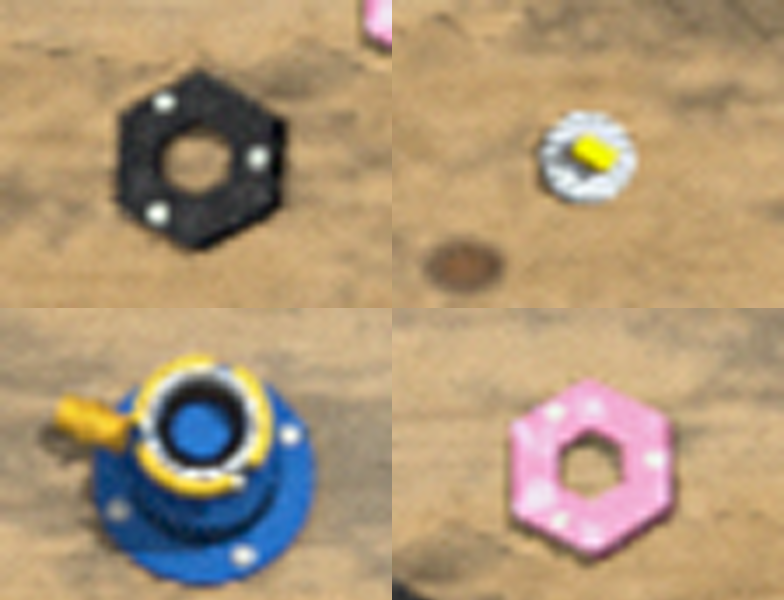

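```bash
python3 - <<'E'
from h import *
np.set_printoptions(precision=3,suppress=True)
t=dict(np.load('pics/top0.npz')); s=dict(np.load('pics/scene0.npz'))
# cable: intersect top rays at height z with scene cable polyline
def mask(c): 
    h=cv2.cvtColor(c['image'],cv2.COLOR_RGB2HSV); return (h[...,0]>100)&(h[...,0]<118)&(h[...,1]>140)
ms=mask(s); 
for v in (20,60,100,140,160,180,200,220,240,250):
    us=np.where(mask(t)[v,400:560])[0]
    if not len(us): continue
    u=400+np.median(us); best=[]
    for z in np.arange(0,.8,.01):
        p=ray(t,u,v,z); q=proj(s,p); a,b=int(q[0]),int(q[1])
        if 300<a<430 and 0<=b<215 and ms[max(b-1,0):b+2,a-1:a+2].any(): best.append(np.round(p,2))
    print(v,u,best[:1],best[-1:])
# ring/disk/pot in scene cross-check
for p in ((.417,.106,.028),(.405,-.30,.028),(.52,-.147,.1)): print(p,proj(s,p))
# wrist camera
w=snap('wrist','w0'); print(w['T'],w['fx'])
h=cv2.cvtColor(t['image'],cv2.COLOR_RGB2HSV)
m=((h[...,0]>15)&(h[...,0]<32)&(h[...,1]>150)&(h[...,2]>150)).astype(np.uint8); m[:,:303]=0;m[:170]=0;m[215:]=0;m[:,335:]=0
ys,xs=np.where(m); print('collar',cv2.minEnclosingCircle(np.c_[xs,ys].astype(np.float32)))
(cx,cy),_=cv2.minEnclosingCircle(np.c_[xs,ys].astype(np.float32)); print(ray(t,cx,cy,.095), ray(t,294,192,.028))
E
```

```text
20 534.0 [] []
60 505.5 [] []
100 480.5 [array([ 0.63, -0.47,  0.4 ])] [array([ 0.62, -0.46,  0.42])]
140 470.0 [array([ 0.58, -0.48,  0.31])] [array([ 0.57, -0.47,  0.33])]
160 463.0 [array([ 0.55, -0.48,  0.27])] [array([ 0.54, -0.47,  0.29])]
180 455.0 [array([ 0.51, -0.47,  0.23])] [array([ 0.5 , -0.46,  0.26])]
200 444.5 [array([ 0.48, -0.46,  0.18])] [array([ 0.47, -0.45,  0.21])]
220 431.0 [array([ 0.44, -0.44,  0.12])] [array([ 0.43, -0.43,  0.16])]
240 420.5 [array([ 0.39, -0.43,  0.05])] [array([ 0.39, -0.42,  0.08])]
250 413.5 [array([ 0.37, -0.42,  0.  ])] [array([ 0.36, -0.37,  0.19])]
(0.417, 0.106, 0.028) [302.968 304.442]
(0.405, -0.3, 0.028) [380.405 209.62 ]
(0.52, -0.147, 0.1) [318.091 206.015]
[[ 0.296 -0.916 -0.269  0.252]
 [-0.955 -0.284 -0.082 -0.55 ]
 [-0.001  0.282 -0.959  0.385]
 [ 0.     0.     0.     1.   ]] 308.197505923692
collar ((312.48590087890625, 191.3028106689453), 9.786029815673828)
[ 0.527 -0.145  0.095] [ 0.543 -0.092  0.028]
```

The crop confirms it: black ring with three white dots, the disk with its tab tilted about 23° in the image, and the pot with its spout to the left. The blue cable hangs near y≈-0.45, rising away from the robot, so I'll pass it on the near side.

Call:
arm_command([
  [0.2, -0.13, 0.02, 0, 0, -0.055],
  [0.4, -0.26, 0.04, 0, 0, -0.11],
  [0.6, -0.39, 0.06, 0, 0, -0.165],
  [0.8, -0.52, 0.08, 0, 0, -0.22],
  [1, -0.65, 0.1, 0, 0, -0.275],
], fingers=-0.3)

```text
t: 0.78
tool_pos: [0.331, -0.3883, 0.3844]
orientation: [-2.619, -1.735, -0.0]
force: [1.4, 0.2, 0.5]
opening: 0.0603
gripper_force: 0.0
```

```bash
python3 - <<'E'
from h import *
s=read_state();print(s['tool_pos'],s['orientation'],s['opening'],s['q'])
print(inc(np.array([.405,-.30,.33])-s['tool_pos']))
w=snap('wrist','w1')
print(proj(w,(.405,-.3,.028)))
E
```

```text
[ 0.33099613 -0.38826609  0.38438778] [-2.61878382e+00 -1.73494124e+00 -7.31626984e-05] 0.06032731092619091 [-9.65394232e-01 -1.03888775e-01  1.76170906e+00  5.17859546e-05
  1.48401881e+00 -5.64825666e-01]
[0.5506 0.1687 0.272  0.     0.     0.    ]
[354.33335638  67.12337678]
```

Call:
arm_command([
  [0.18, 0.055, 0.1, 0, 0, 0],
  [0.36, 0.11, 0.2, 0, 0, 0],
  [0.55, 0.168, 0.3, 0, 0, 0],
  [0.55, 0.168, 0.38, 0, 0, 0],
  [0.55, 0.168, 0.38, 0, 0, 0],
])

```text
t: 1.45
tool_pos: [0.4039, -0.3017, 0.3071]
orientation: [-2.621, -1.727, 0.002]
force: [-0.7, -0.3, 0.3]
opening: 0.0607
gripper_force: 0.0
```

```bash
cat >> h.py <<'E'
def yellow(c):
    h=cv2.cvtColor(c['image'],cv2.COLOR_RGB2HSV); m=((h[...,0]>22)&(h[...,0]<36)&(h[...,1]>150)&(h[...,2]>110)).astype(np.uint8)
    cs=cv2.findContours(m,0,2)[0]; return sorted(cs,key=cv2.contourArea)[::-1]
E
python3 - <<'E'
from h import *
np.set_printoptions(precision=4,suppress=True)
s=read_state();print(s['tool_pos'],s['orientation'])
w=snap('wrist','w2'); T=R.from_rotvec(s['orientation']).as_matrix(); print(T)
for k in yellow(w)[:3]:
    print(cv2.contourArea(k),cv2.minAreaRect(k),ray(w,*cv2.minAreaRect(k)[0],.034))
E
```

```text
[ 0.4039 -0.3017  0.3071] [-2.621  -1.7267  0.0019]
[[ 0.3947  0.9188 -0.0026]
 [ 0.9188 -0.3947  0.0018]
 [ 0.0006 -0.0031 -1.    ]]
189.0 ((322.0, 191.0), (22.0, 10.0), 90.0) [ 0.4048 -0.2989  0.034 ]
```

View pics/w2.png

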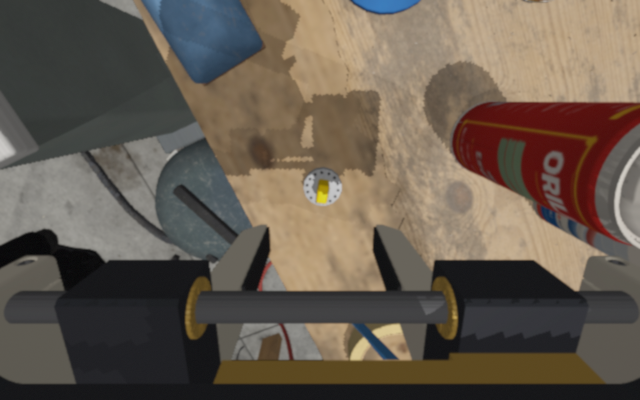

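```bash
python3 - <<'E'
from h import *
np.set_printoptions(precision=4,suppress=True)
w=dict(np.load('pics/w2.npz'));t=dict(np.load('pics/top0.npz')); sc=dict(np.load('pics/scene0.npz'))
print('disk',ray(w,322.5,187,.012)); print('can base L/R',ray(sc,325,202,0),ray(sc,347,204,0), ray(t,374,193,0))
for z in (.12,.16,.2): print(ray(t,383,168,z),proj(sc,ray(t,383,168,z)))
print(inc(ray(w,322.5,187,.012)*[1,1,0]+[0,0,.195]-read_state()['tool_pos']))
E
```

```text
disk [ 0.4042 -0.3015  0.012 ]
can base L/R [ 0.5838 -0.2961  0.    ] [ 0.5195 -0.3172  0.    ] [ 0.5391 -0.3228  0.    ]
[ 0.5784 -0.3311  0.12  ] [331.5266 163.004 ]
[ 0.5666 -0.3234  0.16  ] [333.7122 152.9433]
[ 0.5549 -0.3158  0.2   ] [336.0179 142.3304]
[0.0041 0.0002 0.5664 0.     0.     0.    ]
```

Call:
arm_command([
  [0, 0, 0.15, 0, 0, 0],
  [0.003, 0, 0.3, 0, 0, 0],
  [0.003, 0, 0.4, 0, 0, 0],
  [0.003, 0, 0.48, 0, 0, 0],
  [0.003, 0, 0.48, 0, 0, 0],
])

```text
t: 2.12
tool_pos: [0.4042, -0.3017, 0.2121]
orientation: [-2.623, -1.726, 0.001]
force: [-0.3, 0.9, 0.5]
opening: 0.0605
gripper_force: 0.0
```

```bash
python3 - <<'E'
from h import *
np.set_printoptions(precision=4,suppress=True)
s=read_state();print(s['tool_pos'],s['orientation'],s['force'])
w=snap('wrist','w3')
for k in yellow(w)[:1]:
    r=cv2.minAreaRect(k);print(r,ray(w,*r[0],.034),ray(w,*r[0],.028))
print(inc(np.array([.404,-.3015,.202])-s['tool_pos']))
E
```

```text
[ 0.4042 -0.3017  0.2121] [-2.6234 -1.7257  0.0007] [-0.3272  0.919   0.4875]
((321.73077392578125, 236.84616088867188), (17.454336166381836, 38.24264907836914), 11.309932708740234) [ 0.4058 -0.2979  0.034 ] [ 0.4047 -0.3005  0.028 ]
[ 0.0003 -0.0014  0.0506  0.      0.      0.    ]
```

Call:
arm_command([
  [0, 0, 0.03, 0, 0, 0],
  [0, 0, 0.052, 0, 0, 0],
  [0, 0, 0.052, 0, 0, 0],
  [0, 0, 0.052, 0, 0, 0],
  [0, 0, 0.052, 0, 0, 0],
])

```text
t: 2.8
tool_pos: [0.405, -0.3013, 0.2026]
orientation: [2.623, 1.728, 0.0]
force: [0.0, 1.0, 0.0]
opening: 0.0604
gripper_force: 0.0
```

Call:
arm_command([
  [0, 0, 0, 0, 0, 0],
  [0, 0, 0, 0, 0, 0],
  [0, 0, 0, 0, 0, 0],
  [0, 0, 0, 0, 0, 0],
  [0, 0, 0, 0, 0, 0],
], fingers=1, force=15)

```text
t: 3.42
tool_pos: [0.4048, -0.3013, 0.2023]
orientation: [2.624, 1.728, 0.0]
force: [0.2, -0.1, -0.0]
opening: 0.0152
gripper_force: 0.0
```

Call:
arm_command([
  [0, 0, -0.1, 0, 0, 0],
  [0, 0, -0.3, 0, 0, 0],
  [0, 0, -0.5, 0, 0, 0],
  [0, 0, -0.7, 0, 0, 0],
  [0, 0, -0.75, 0, 0, 0],
])

```text
t: 4.05
tool_pos: [0.4055, -0.3019, 0.3554]
orientation: [2.62, 1.725, 0.002]
force: [0.1, -0.3, -1.7]
opening: 0.0101
gripper_force: 15.0
```

```bash
python3 - <<'E'
from h import *
np.set_printoptions(precision=4,suppress=True)
s=read_state();print(s['tool_pos'],s['orientation'],s['force'],s['opening'],s['gripper_force'])
w=snap('wrist','w4'); snap('scene','s4'); snap('top','t4')
print(inc(np.array([.527,-.145,.38])-s['tool_pos']))
E
```

```text
[ 0.4055 -0.3019  0.3554] [2.6195 1.7252 0.002 ] [ 0.0984 -0.3486 -1.7275] 0.010113388071688953 14.9978207051754
[ 0.9606  0.2483 -0.1228  0.      0.      0.    ]
```

View pics/w4.png

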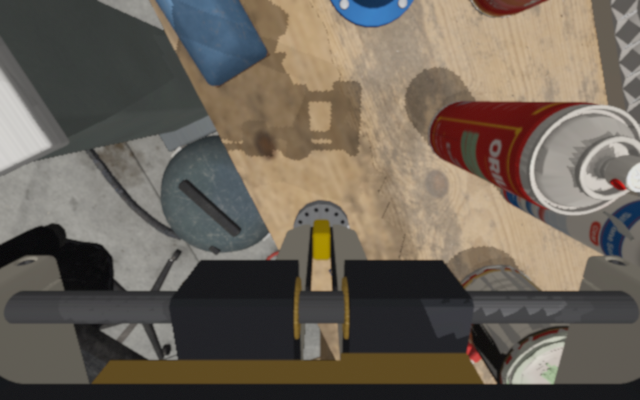

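The disk is held, tab at (321,240), its plate level at (320,215).

Call:
arm_command([
  [0.12, 0.03, -0.03, 0, 0, 0],
  [0.24, 0.07, -0.06, 0, 0, 0],
  [0.36, 0.12, -0.1, 0, 0, 0],
  [0.5, 0.2, -0.12, 0, 0, 0],
  [0.5, 0.25, -0.12, 0, 0, 0],
])

```text
t: 4.82
tool_pos: [0.491, -0.2278, 0.3741]
orientation: [-2.619, -1.729, 0.002]
force: [-0.6, -0.1, -0.4]
opening: 0.0099
gripper_force: 15.0
```

```bash
python3 - <<'E'
from h import *
np.set_printoptions(precision=4,suppress=True)
s=read_state();print(s['tool_pos'],s['orientation'],s['force'])
w=snap('wrist','w5');print(proj(w,(.527,-.145,.1)))
E
```

```text
[ 0.491  -0.2278  0.3741] [-2.6192 -1.7293  0.0017] [-0.6046 -0.1324 -0.4423]
[323.1059  83.8657]
```

View pics/w5.png

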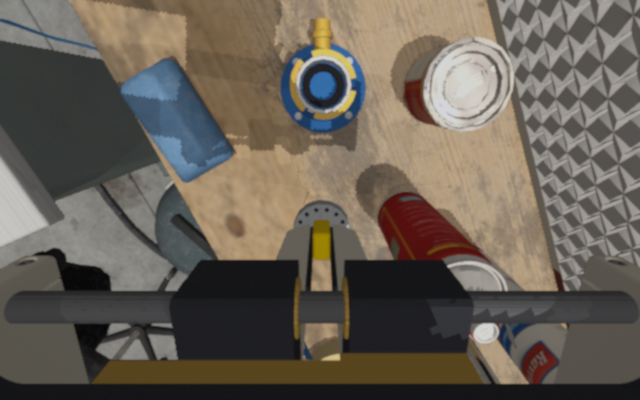

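The pot mouth shows at (323,85), its spout at (321,25), and collar gaps are visible in the brass. The disk hangs at (320,215). Now I'll measure the mouth precisely and the brass against angle.

```bash
python3 - <<'E'
from h import *
np.set_printoptions(precision=4,suppress=True)
w=dict(np.load('pics/w5.npz')); im=w['image']; h=cv2.cvtColor(im,cv2.COLOR_RGB2HSV)
H,S,V=[h[...,i].astype(int) for i in range(3)]
roi=np.zeros(V.shape,bool); roi[45:130,280:370]=1
br=roi&(H>12)&(H<30)&(S>110)&(V>120); wh=roi&(S<60)&(V>150)
# white rim: component nearest to centre
n,l,st,ce=cv2.connectedComponentsWithStats(wh.astype(np.uint8))
i=1+np.argmax(st[1:,4]); k=np.c_[np.where(l==i)][:,::-1].astype(np.float32); print('white',st[i],cv2.fitEllipse(cv2.convexHull(k)))
e=cv2.fitEllipse(cv2.convexHull(k)); c=ray(w,*e[0],.1); print('mouth',c)
dk=roi&(V<60); n,l,st,ce=cv2.connectedComponentsWithStats(dk.astype(np.uint8)); i=1+np.argmax(st[1:,4]); k=np.c_[np.where(l==i)][:,::-1].astype(np.float32); e2=cv2.fitEllipse(cv2.convexHull(k)); print('dark',st[i],e2,ray(w,*e2[0],.1))
ys,xs=np.where(br&(np.hypot(np.indices(V.shape)[1]-e[0][0],np.indices(V.shape)[0]-e[0][1])<38)); 
# brass in polar on plane z .099
row=''
for a in range(0,360,5):
    p=[c+np.array([r*np.cos(np.radians(a)),r*np.sin(np.radians(a)),-.002]) for r in (.0235,.0245)]
    q=[proj(w,x) for x in p]; vals=[(int(h[int(round(y)),int(round(x)),1])) for x,y in q]; row+=f"{a}:{vals} "
print(row)
sp=np.array([[x,y] for y,x in zip(*np.where((H>12)&(H<30)&(S>110)&(V>100))) if 300<x<342 and 10<y<42]); print('spout',len(sp),sp.mean(0),sp[:,1].min())
print('spoutpt',ray(w,*sp.mean(0),.033))
E
```

```text
white [296  55  56  58 485] ((323.47894287109375, 83.51763916015625), (54.09892654418945, 57.73924255371094), 161.5513916015625)
mouth [ 0.5274 -0.1449  0.1   ]
dark [303  64  41  43 678] ((322.7142639160156, 85.131103515625), (40.264678955078125, 42.561893463134766), 172.51239013671875) [ 0.5263 -0.1457  0.1   ]
0:[152, 147] 5:[150, 141] 10:[141, 105] 15:[141, 124] 20:[141, 103] 25:[145, 131] 30:[146, 119] 35:[143, 127] 40:[143, 134] 45:[142, 115] 50:[145, 108] 55:[146, 142] 60:[147, 148] 65:[147, 147] 70:[147, 146] 75:[147, 147] 80:[148, 147] 85:[147, 147] 90:[115, 47] 95:[177, 175] 100:[178, 178] 105:[178, 181] 110:[91, 106] 115:[146, 145] 120:[159, 159] 125:[160, 160] 130:[159, 160] 135:[148, 160] 140:[151, 159] 145:[161, 162] 150:[155, 161] 155:[149, 170] 160:[138, 168] 165:[156, 168] 170:[147, 170] 175:[161, 171] 180:[155, 169] 185:[101, 171] 190:[149, 169] 195:[160, 168] 200:[137, 169] 205:[128, 162] 210:[43, 30] 215:[9, 113] 220:[5, 38] 225:[8, 76] 230:[111, 147] 235:[161, 170] 240:[143, 167] 245:[123, 170] 250:[132, 167] 255:[159, 169] 260:[140, 169] 265:[155, 171] 270:[138, 169] 275:[153, 167] 280:[129, 152] 285:[144, 151] 290:[129, 152] 295:[140, 152] 300:[147, 150] 305:[146, 148] 310:[146, 146] 315:[150, 148] 320:[148, 147] 325:[108, 77] 330:[177, 175] 335:[174, 178] 340:[178, 180] 345:[74, 106] 350:[152, 138] 355:[154, 144] 
spout 415 [321.6048  30.2217] 18
spoutpt [ 0.5459 -0.0974  0.033 ]
```

```bash
python3 - <<'E'
from h import *
print(inc(np.array([.527,-.145,.322])-read_state()['tool_pos']))
E
```

```text
[0.4563 0.0005 0.2605 0.     0.     0.    ]
```

Call:
arm_command([
  [0.15, 0, 0.02, 0, 0, 0],
  [0.3, 0, 0.06, 0, 0, 0],
  [0.456, 0, 0.12, 0, 0, 0],
  [0.456, 0, 0.22, 0, 0, 0],
  [0.456, 0, 0.26, 0, 0, 0],
])

```text
t: 5.5
tool_pos: [0.5251, -0.146, 0.3214]
orientation: [-2.621, -1.726, 0.005]
force: [-0.2, -0.7, -0.1]
opening: 0.0095
gripper_force: 15.0
```

```bash
python3 - <<'E'
from h import *
np.set_printoptions(precision=4,suppress=True)
s=read_state();print(s['tool_pos'],R.from_rotvec(s['orientation']).as_matrix())
w=snap('wrist','w6'); sc=snap('scene','s6'); t=snap('top','t6')
print(inc(np.array([.527,-.145,.305])-s['tool_pos']))
a=sc['image'][160:250,270:370,::-1]; b=w['image'][130:270,240:400,::-1]
cv2.imwrite('pics/c6.png',np.hstack([cv2.resize(a,(400,360)),cv2.resize(b,(400,360))]))
E
```

```text
[ 0.5251 -0.146   0.3214] [[ 0.3952  0.9186 -0.0042]
 [ 0.9186 -0.3952  0.0009]
 [-0.0008 -0.0043 -1.    ]]
[0.0084 0.0069 0.0819 0.     0.     0.    ]
```

View pics/c6.png

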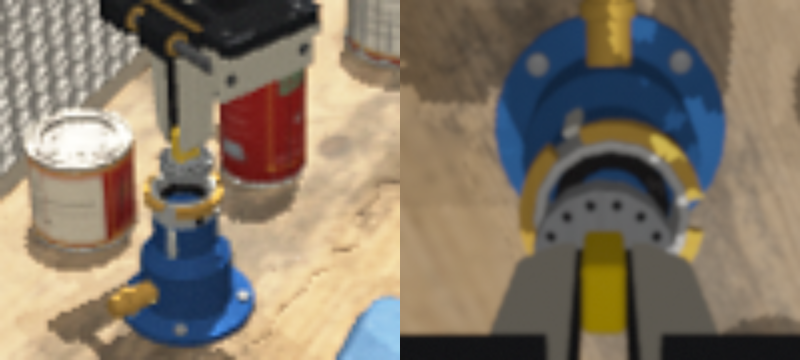

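The crops show the disk just above the mouth and about 2 mm to the left (disk centre 604, rim centre 612 in the crop). That matches the computed correction.

Call:
arm_command([
  [0.0085, 0.007, 0.01, 0, 0, 0],
  [0.0085, 0.007, 0.03, 0, 0, 0],
  [0.0085, 0.007, 0.05, 0, 0, 0],
  [0.0085, 0.007, 0.06, 0, 0, 0],
  [0.0085, 0.007, 0.06, 0, 0, 0],
])

```text
t: 6.28
tool_pos: [0.5282, -0.1443, 0.3121]
orientation: [-2.623, -1.728, 0.0]
force: [-1.3, 0.4, -1.0]
opening: 0.0102
gripper_force: 15.0
```

Call:
arm_command([
  [0, 0, 0.01, 0, 0, 0],
  [0, 0, 0.02, 0, 0, 0],
  [0, 0, 0.025, 0, 0, 0],
  [0, 0, 0.025, 0, 0, 0],
  [0, 0, 0.025, 0, 0, 0],
])

```text
t: 6.9
tool_pos: [0.5283, -0.1444, 0.3074]
orientation: [2.624, 1.728, 0.0]
force: [0.2, -0.6, -0.4]
opening: 0.0098
gripper_force: 15.0
```

Call:
arm_command([
  [-0.004, -0.003, 0, 0, 0, 0],
  [-0.004, -0.003, 0.008, 0, 0, 0],
  [-0.004, -0.003, 0.016, 0, 0, 0],
  [-0.004, -0.003, 0.02, 0, 0, 0],
  [-0.004, -0.003, 0.02, 0, 0, 0],
])

```text
t: 7.52
tool_pos: [0.5274, -0.1449, 0.3032]
orientation: [-2.624, -1.728, 0.0]
force: [0.5, -0.1, -0.9]
opening: 0.0101
gripper_force: 15.0
```

Call:
arm_command([
  [0, 0, 0.005, 0, 0, 0],
  [0, 0, 0.01, 0, 0, 0],
  [0, 0, 0.015, 0, 0, 0],
  [0, 0, 0.015, 0, 0, 0],
  [0, 0, 0.015, 0, 0, 0],
])

```text
t: 8.15
tool_pos: [0.5275, -0.1449, 0.3007]
orientation: [2.623, 1.728, 0.0]
force: [-2.3, 0.8, 5.6]
opening: 0.01
gripper_force: 15.0
```

Call:
arm_command([
  [0, -0.002, -0.005, 0, 0, 0],
  [0, -0.004, -0.005, 0, 0, 0],
  [0, -0.004, 0, 0, 0, 0],
  [0, -0.004, 0.005, 0, 0, 0],
  [0, -0.004, 0.005, 0, 0, 0],
])

```text
t: 8.78
tool_pos: [0.5269, -0.1447, 0.2999]
orientation: [2.623, 1.727, 0.001]
force: [-1.2, 0.1, 6.5]
opening: 0.0095
gripper_force: 15.0
```

```bash
python3 - <<'E'
from h import *
np.set_printoptions(precision=4,suppress=True)
s=read_state();print(s['tool_pos'],s['force'],s['wrist_torque'])
w=snap('wrist','w7'); sc=snap('scene','s7')
a=sc['image'][175:235,285,None] if 0 else sc['image'][175:235,280:350,::-1]; b=w['image'][150:270,250:390,::-1]
cv2.imwrite('pics/c7.png',np.hstack([cv2.resize(a,(400,343),interpolation=2),cv2.resize(b,(400,343),interpolation=2)]))
E
```

```text
[ 0.5269 -0.1447  0.2999] [-1.1746  0.1424  6.5194] [-0.0836  0.1617  0.0025]
```

View pics/c7.png

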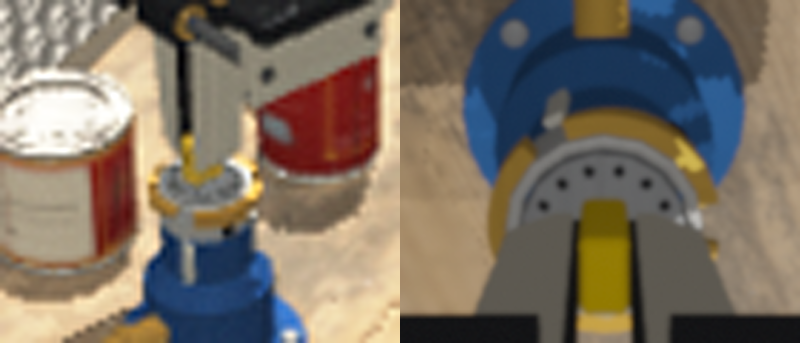

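The disk sits inside the rim and is centred. The force of about 5–6.5 N rises slowly as I press, which matches the sprung seat. Letting go and rising.

Call:
arm_command([
  [0, 0, 0, 0, 0, 0],
  [0, 0, 0, 0, 0, 0],
  [0, 0, 0, 0, 0, 0],
  [0, 0, -0.02, 0, 0, 0],
  [0, 0, -0.1, 0, 0, 0],
], fingers=0.2)

```text
t: 9.5
tool_pos: [0.5262, -0.1444, 0.3189]
orientation: [-2.622, -1.727, 0.002]
force: [0.6, 0.2, 0.6]
opening: 0.0368
gripper_force: 0.0
```

Call:
arm_command([
  [0, 0, -0.2, 0, 0, 0],
  [0, 0, -0.4, 0, 0, 0],
  [-0.1, 0, -0.4, 0, 0, 0],
  [-0.25, 0, -0.4, 0, 0, 0],
  [-0.3, 0, -0.4, 0, 0, 0],
])

```text
t: 10.12
tool_pos: [0.5021, -0.2011, 0.3993]
orientation: [-2.625, -1.726, 0.001]
force: [0.0, 1.1, -0.6]
opening: 0.0372
gripper_force: 0.0
```

```bash
python3 - <<'E'
from h import *
np.set_printoptions(precision=4,suppress=True)
s=read_state();print(s['tool_pos'],s['q'])
w=snap('wrist','w8'); sc=snap('scene','s8')
q=proj(w,(.527,-.145,.1)).astype(int); print(q)
a=sc['image'][175:235,280:350,::-1]; b=w['image'][max(q[1]-60,0):q[1]+60,q[0]-70:q[0]+70,::-1]
cv2.imwrite('pics/c8.png',np.hstack([cv2.resize(a,(400,343),interpolation=2),cv2.resize(b,(400,343),interpolation=2)]))
k=yellow(w)
for x in k[:4]: print(cv2.contourArea(x),cv2.minAreaRect(x),ray(w,*cv2.minAreaRect(x)[0],.126))
E
```

```text
[ 0.5021 -0.2011  0.3993] [-0.4756 -0.0267  1.6607 -0.0003  1.5079 -0.0678]
[322 119]
195.5 ((322.0, 121.0), (20.0, 10.0), 90.0) [ 0.527  -0.1447  0.126 ]
21.0 ((323.0690612792969, 92.6878433227539), (20.07747459411621, 3.574000597000122), 3.012787342071533) [ 0.5364 -0.1251  0.126 ]
3.5 ((337.92303466796875, 97.61537170410156), (7.765803337097168, 1.1094003915786743), 33.690067291259766) [ 0.5457 -0.1331  0.126 ]
2.5 ((320.5, 61.5), (3.0, 1.0), 90.0) [ 0.5436 -0.1034  0.126 ]
```

View pics/c8.png

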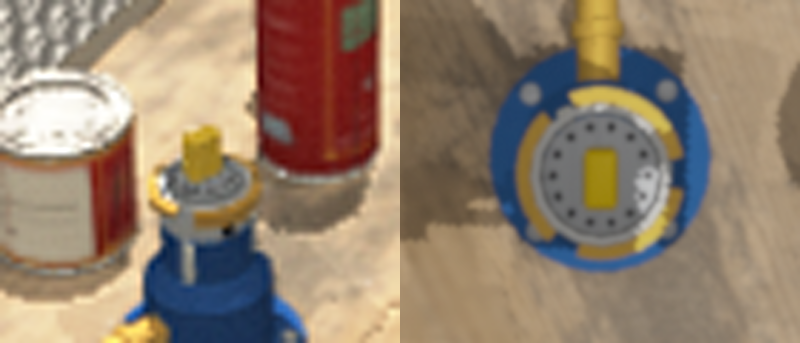

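The disk lies flat and centred, with the tab at (600,180) in the crop. Gaps show upper-left, right and lower-left. Moving on to the black ring.

Call:
arm_command([
  [0.15, -0.12, 0, 0, 0, 0],
  [0.32, -0.25, 0.02, 0, 0, 0],
  [0.49, -0.38, 0.05, 0, 0, 0],
  [0.66, -0.52, 0.08, 0, 0, 0],
  [0.82, -0.65, 0.12, 0, 0, 0],
], fingers=-1)

```text
t: 10.85
tool_pos: [0.4477, 0.0043, 0.3751]
orientation: [-2.623, -1.728, -0.001]
force: [0.1, 0.4, 0.4]
opening: 0.0826
gripper_force: 0.0
```

```bash
python3 - <<'E'
from h import *
from scipy.optimize import minimize_scalar
s=read_state();print(s['tool_pos'])
print(inc(np.array([.415,.1,.33])-s['tool_pos']))
sc=dict(np.load('pics/s8.npz'))
g=lambda a:proj(sc,np.array([.527+.0222*np.cos(a),-.145+.0222*np.sin(a),.068]))
for a in range(80,130,5): print(a,g(np.radians(a)).round(1))
h=cv2.cvtColor(sc['image'],cv2.COLOR_RGB2HSV)[205:235,300:335]
m=(h[...,1]<60)&(h[...,2]>120); ys,xs=np.where(m); print([(y+205,xs[ys==y]+300) for y in np.unique(ys)])
E
```

```text
[0.44773907 0.00431676 0.37513983]
[ 0.3749 -0.3392  0.2259  0.      0.      0.    ]
80 [310.4 219.5]
85 [311.  219.8]
90 [311.6 220. ]
95 [312.2 220.2]
100 [312.9 220.3]
105 [313.6 220.5]
110 [314.3 220.5]
115 [315.1 220.6]
120 [315.8 220.6]
125 [316.6 220.5]
[(np.int64(205), array([308, 311, 319, 322, 323, 328, 329])), (np.int64(206), array([308, 311, 312, 317, 318, 323, 331, 332, 333, 334])), (np.int64(207), array([308, 315, 317, 323])), (np.int64(208), array([308, 309, 315, 322])), (np.int64(209), array([309, 321])), (np.int64(210), array([311, 318, 319, 320])), (np.int64(211), array([312, 313, 314, 315, 316, 317])), (np.int64(212), array([312, 313, 324])), (np.int64(213), array([308, 311, 312, 313])), (np.int64(214), array([310, 311, 312, 313, 324])), (np.int64(215), array([312, 313, 314, 315, 316, 317, 324])), (np.int64(216), array([312])), (np.int64(217), array([312, 313])), (np.int64(218), array([312, 313, 325])), (np.int64(219), array([312, 313])), (np.int64(220), array([312, 313, 327])), (np.int64(221), array([305, 312, 313])), (np.int64(222), array([312, 313])), (np.int64(223), array([313])), (np.int64(224), array([328])), (np.int64(225), array([328])), (np.int64(226), array([328])), (np.int64(227), array([304, 329, 330])), (np.int64(228), array([303])), (np.int64(229), array([302])), (np.int64(230), array([301, 332])), (np.int64(231), array([302])), (np.int64(232), array([333])), (np.int64(233), array([330, 333]))]
```

Call:
arm_command([
  [0.1, -0.09, 0.05, 0, 0, 0.02],
  [0.25, -0.2, 0.1, 0, 0, 0.046],
  [0.375, -0.34, 0.15, 0, 0, 0.046],
  [0.375, -0.34, 0.225, 0, 0, 0.046],
  [0.375, -0.34, 0.225, 0, 0, 0.046],
])

```text
t: 11.48
tool_pos: [0.4149, 0.0982, 0.3289]
orientation: [-2.74, -1.535, 0.004]
force: [-0.3, -0.5, -0.4]
opening: 0.0931
gripper_force: 0.0
```

```bash
cat >> h.py <<'E'
def ring(c,g):
    h=cv2.cvtColor(c['image'],cv2.COLOR_RGB2HSV); u,v=proj(c,np.r_[g,.028]).astype(int)
    Y,X=np.indices(h.shape[:2]); near=np.hypot(X-u,Y-v)<55
    m=((h[...,1]<60)&(h[...,2]>140)&near).astype(np.uint8); n,l,st,ce=cv2.connectedComponentsWithStats(m)
    return [(st[i][4],ce[i].round(1),ray(c,*ce[i],.028).round(4)) for i in range(1,n) if st[i][4]>8]
E
python3 - <<'E'
from h import *
np.set_printoptions(precision=4,suppress=True)
s=read_state();print(s['tool_pos'],R.from_rotvec(s['orientation']).as_matrix()[:2,:2])
w=snap('wrist','w9')
d=ring(w,(.419,.1075)); print(d)
if len(d)==3:
    p=np.array([x[2] for x in d]); c=p.mean(0); a=np.degrees(np.arctan2(*(p-c)[:,[1,0]].T)); print(c,np.hypot(*(p-c)[:,:2].T),a, a%120)
    print(inc(np.r_[c[:2],.23]-s['tool_pos']))
E
```

```text
[0.4149 0.0982 0.3289] [[ 0.5222  0.8528]
 [ 0.8528 -0.5222]]
[(np.int32(32), array([332.8, 198.7]), array([0.4168, 0.081 , 0.028 ]))]
```

```bash
cat >> h.py <<'E'
def ring2(c,g,zt=.028):
    h=cv2.cvtColor(c['image'],cv2.COLOR_RGB2HSV); u,v=proj(c,np.r_[g,zt]).astype(int)
    out=[]
    Y,X=np.indices(h.shape[:2])
    for th in (70,90,110,140):
        m=((h[...,1]<70)&(h[...,2]>th)&(np.hypot(X-u,Y-v)<48)).astype(np.uint8); n,l,st,ce=cv2.connectedComponentsWithStats(m)
        out.append((th,[(st[i][4],ce[i].round(1),ray(c,*ce[i],zt).round(4)) for i in range(1,n) if 8<st[i][4]<150]))
    return out
E
python3 - <<'E'
from h import *
np.set_printoptions(precision=4,suppress=True)
w=dict(np.load('pics/w9.npz'))
for o in ring2(w,(.419,.1075)): print(o)
h=cv2.cvtColor(w['image'],cv2.COLOR_RGB2HSV)
for p in [(.4414,.1197,.028),(.4181,.0821,.028),(.3973,.1207,.028)]:
    q=proj(w,p); u,v=q.astype(int); print(q, h[v-4:v+5:2,u-6:u+7:2,2].tolist())
E
```

```text
(70, [(np.int32(48), array([316.6, 153.7]), array([0.4264, 0.1262, 0.028 ])), (np.int32(41), array([333.8, 153. ]), array([0.4402, 0.1185, 0.028 ])), (np.int32(42), array([292.3, 176.2]), array([0.3957, 0.12  , 0.028 ])), (np.int32(131), array([342.3, 190.2]), array([0.4288, 0.0836, 0.028 ])), (np.int32(11), array([319.6, 194.9]), array([0.408 , 0.0908, 0.028 ])), (np.int32(70), array([333. , 199.2]), array([0.4167, 0.0805, 0.028 ]))])
(90, [(np.int32(35), array([333.7, 153.2]), array([0.4401, 0.1184, 0.028 ])), (np.int32(32), array([292.5, 176.5]), array([0.3957, 0.1196, 0.028 ])), (np.int32(52), array([332.7, 198.9]), array([0.4166, 0.0809, 0.028 ]))])
(110, [(np.int32(22), array([333.9, 153.1]), array([0.4403, 0.1183, 0.028 ])), (np.int32(19), array([292.4, 176.2]), array([0.3957, 0.1199, 0.028 ])), (np.int32(43), array([332.7, 198.9]), array([0.4166, 0.0808, 0.028 ]))])
(140, [(np.int32(32), array([332.8, 198.7]), array([0.4168, 0.081 , 0.028 ]))])
[334.1838 151.2215] [[25, 26, 24, 25, 26, 30, 49], [23, 27, 44, 55, 35, 26, 29], [23, 48, 110, 123, 95, 32, 23], [23, 67, 127, 131, 119, 49, 22], [24, 49, 115, 126, 97, 35, 23]]
[333.3984 197.0624] [[55, 54, 55, 57, 70, 73, 75], [52, 55, 79, 97, 74, 57, 58], [55, 87, 174, 190, 155, 66, 55], [55, 111, 192, 199, 181, 85, 55], [51, 79, 161, 181, 150, 74, 99]]
[293.3348 174.6919] [[54, 29, 38, 42, 45, 45, 54], [52, 22, 39, 48, 28, 20, 21], [52, 51, 109, 119, 81, 22, 21], [52, 79, 126, 129, 107, 32, 22], [59, 66, 118, 122, 101, 37, 40]]
```

Call:
arm_command([
  [0.02, -0.005, 0.15, 0, 0, 0],
  [0.041, -0.01, 0.35, 0, 0, 0],
  [0.041, -0.01, 0.55, 0, 0, 0],
  [0.041, -0.01, 0.68, 0, 0, 0],
  [0.041, -0.01, 0.69, 0, 0, 0],
])

```text
t: 12.15
tool_pos: [0.4175, 0.1052, 0.1909]
orientation: [-2.742, -1.531, 0.006]
force: [-0.8, 0.3, -0.1]
opening: 0.0931
gripper_force: 0.0
```

Call:
arm_command([
  [0, 0, 0, 0, 0, 0],
  [0, 0, 0, 0, 0, 0],
  [0, 0, 0, 0, 0, 0],
  [0, 0, 0, 0, 0, 0],
  [0, 0, 0, 0, 0, 0],
], fingers=1, force=30)

```text
t: 12.78
tool_pos: [0.4185, 0.1062, 0.1932]
orientation: [2.741, 1.534, 0.002]
force: [-2.6, -0.7, 6.5]
opening: 0.0622
gripper_force: 30.0
```

Call:
arm_command([
  [0, 0, -0.1, 0, 0, 0],
  [0, 0, -0.3, 0, 0, 0],
  [0, 0, -0.55, 0, 0, 0],
  [-0.06, 0.09, -0.75, 0, 0, -0.04],
  [-0.16, 0.23, -0.78, 0, 0, -0.09],
])

```text
t: 13.4
tool_pos: [0.4416, 0.0549, 0.3522]
orientation: [2.489, 1.911, 0.008]
force: [0.7, -0.2, -1.3]
opening: 0.0616
gripper_force: 30.0
```

```bash
python3 - <<'E'
from h import *
np.set_printoptions(precision=4,suppress=True)
s=read_state();print(s['tool_pos'],s['force'],s['opening'],R.from_rotvec(s['orientation']).as_matrix())
print(inc(np.array([.527,-.145,.35])-s['tool_pos']))
w=snap('wrist','w10')
zt=s['tool_pos'][2]-.1932+.028
for o in ring2(w,s['tool_pos'][:2],zt)[1:]: print(o)
E
```

```text
[0.4416 0.0549 0.3522] [ 0.7363 -0.1976 -1.262 ] 0.06159069829933495 [[ 0.2582  0.9661  0.0064]
 [ 0.9661 -0.2582  0.0003]
 [ 0.0019  0.0061 -1.    ]]
[-0.8551  0.6706  0.0134  0.      0.      0.    ]
(90, [(np.int32(79), array([345.4, 218.1]), array([0.4597, 0.0714, 0.187 ])), (np.int32(59), array([274.4, 255.3]), array([0.4186, 0.0608, 0.187 ])), (np.int32(45), array([344.6, 289.1]), array([0.4494, 0.0312, 0.187 ]))])
(110, [(np.int32(72), array([345.5, 218.1]), array([0.4598, 0.0714, 0.187 ])), (np.int32(51), array([274.2, 255.5]), array([0.4185, 0.0608, 0.187 ])), (np.int32(38), array([344.5, 289.2]), array([0.4494, 0.0312, 0.187 ]))])
(140, [(np.int32(60), array([345.8, 218. ]), array([0.4599, 0.0715, 0.187 ])), (np.int32(34), array([273.7, 255.5]), array([0.4182, 0.0608, 0.187 ])), (np.int32(28), array([344.2, 289. ]), array([0.4493, 0.0314, 0.187 ]))])
```

Call:
arm_command([
  [-0.17, 0.134, 0, 0, 0, -0.059],
  [-0.34, 0.27, 0, 0, 0, -0.118],
  [-0.51, 0.4, 0, 0, 0, -0.177],
  [-0.69, 0.54, 0, 0, 0, -0.236],
  [-0.855, 0.67, 0.02, 0, 0, -0.295],
])

```text
t: 14.08
tool_pos: [0.5248, -0.147, 0.3441]
orientation: [1.376, 2.824, 0.0]
force: [0.0, 0.1, -0.5]
opening: 0.0615
gripper_force: 30.0
```

```bash
cat >> h.py <<'E'
def yaw():
    M=R.from_rotvec(read_state()['orientation']).as_matrix(); return np.degrees(np.arctan2(M[1,1],M[0,1])),M[2,:2]
E
python3 - <<'E'
from h import *
np.set_printoptions(precision=4,suppress=True)
s=read_state();print(s['tool_pos'],s['force'],yaw())
print(inc(np.array([.527,-.145,.31])-s['tool_pos']))
w=snap('wrist','w11')
zt=s['tool_pos'][2]-.1932+.028
for o in ring2(w,s['tool_pos'][:2],zt)[1:2]: print(o)
E
```

```text
[ 0.5248 -0.147   0.3441] [ 0.0196  0.1003 -0.5423] (np.float64(38.05082479874297), array([0., 0.]))
[0.0012 0.0147 0.1707 0.     0.     0.    ]
(90, [(np.int32(79), array([345.6, 217. ]), array([ 0.5214, -0.1227,  0.1789])), (np.int32(27), array([321.4, 229.8]), array([ 0.5161, -0.1358,  0.1789])), (np.int32(40), array([275.6, 255.8]), array([ 0.5062, -0.1624,  0.1789])), (np.int32(44), array([344.5, 289.1]), array([ 0.5476, -0.1556,  0.1789]))])
```

Call:
arm_command([
  [0.001, 0.01, 0, 0, 0, 0],
  [0.001, 0.013, 0.05, 0, 0, 0],
  [0.001, 0.013, 0.1, 0, 0, 0],
  [0.001, 0.013, 0.17, 0, 0, 0],
  [0.001, 0.013, 0.17, 0, 0, 0],
])

```text
t: 14.75
tool_pos: [0.5256, -0.1431, 0.3083]
orientation: [-1.381, -2.818, 0.001]
force: [-0.2, 0.3, -1.3]
opening: 0.0617
gripper_force: 30.0
```

```bash
python3 - <<'E'
from h import *
np.set_printoptions(precision=4,suppress=True)
s=read_state();print(s['tool_pos'],s['force'],yaw())
print(inc(np.array([.527,-.145,.297])-s['tool_pos']))
E
```

```text
[ 0.5256 -0.1431  0.3083] [-0.1721  0.3017 -1.3042] (np.float64(37.773716798861486), array([ 0.0028, -0.0017]))
[-0.0116 -0.0002  0.0564  0.      0.      0.    ]
```

Call:
arm_command([
  [-0.011, 0, 0, 0, 0, -0.006],
  [-0.011, 0, 0.02, 0, 0, -0.006],
  [-0.011, 0, 0.04, 0, 0, -0.006],
  [-0.011, 0, 0.05, 0, 0, -0.006],
  [-0.011, 0, 0.05, 0, 0, -0.006],
])

```text
t: 15.38
tool_pos: [0.5277, -0.1456, 0.3001]
orientation: [-1.356, -2.833, 0.0]
force: [0.5, 0.0, -1.4]
opening: 0.0617
gripper_force: 30.0
```

```bash
python3 - <<'E'
from h import *
np.set_printoptions(precision=4,suppress=True)
s=read_state();print(s['tool_pos'],s['force'],yaw())
print(inc(np.array([.527,-.145,.290])-s['tool_pos']))
E
```

```text
[ 0.5277 -0.1456  0.3001] [ 0.4507  0.0054 -1.4213] (np.float64(38.830803609857945), array([ 0.0005, -0.0003]))
[ 0.0042 -0.0008  0.0503  0.      0.      0.    ]
```

Call:
arm_command([
  [0.002, 0, 0.01, 0, 0, 0],
  [0.003, 0, 0.02, 0, 0, 0],
  [0.003, 0, 0.03, 0, 0, 0],
  [0.003, 0, 0.03, 0, 0, 0],
  [0.003, 0, 0.03, 0, 0, 0],
])

```text
t: 16.0
tool_pos: [0.5274, -0.1451, 0.2943]
orientation: [-1.357, -2.834, -0.0]
force: [0.3, 0.7, -1.1]
opening: 0.0617
gripper_force: 30.0
```

Call:
arm_command([
  [0, 0, 0.005, 0, 0, 0],
  [0, 0, 0.01, 0, 0, 0],
  [0, 0, 0.015, 0, 0, 0],
  [0, 0, 0.015, 0, 0, 0],
  [0, 0, 0.015, 0, 0, 0],
])

```text
t: 16.62
tool_pos: [0.5274, -0.1451, 0.2913]
orientation: [-1.357, -2.834, -0.0]
force: [0.3, -0.3, -1.0]
opening: 0.0619
gripper_force: 30.0
```

Call:
arm_command([
  [0, 0, 0.005, 0, 0, 0],
  [0, 0, 0.01, 0, 0, 0],
  [0, 0, 0.015, 0, 0, 0],
  [0, 0, 0.015, 0, 0, 0],
  [0, 0, 0.015, 0, 0, 0],
])

```text
t: 17.25
tool_pos: [0.5274, -0.1451, 0.2883]
orientation: [1.357, 2.834, 0.0]
force: [-0.8, 0.0, -0.5]
opening: 0.0622
gripper_force: 30.0
```

Call:
arm_command([
  [0, 0, 0.003, 0, 0, 0],
  [0, 0, 0.006, 0, 0, 0],
  [0, 0, 0.01, 0, 0, 0],
  [0, 0, 0.01, 0, 0, 0],
  [0, 0, 0.01, 0, 0, 0],
])

```text
t: 17.88
tool_pos: [0.5274, -0.1451, 0.2863]
orientation: [-1.357, -2.834, -0.0]
force: [-0.3, -0.4, -0.6]
opening: 0.0616
gripper_force: 30.0
```

Call:
arm_command([
  [0, 0, 0.004, 0, 0, 0],
  [0, 0, 0.008, 0, 0, 0],
  [0, 0, 0.012, 0, 0, 0],
  [0, 0, 0.015, 0, 0, 0],
  [0, 0, 0.015, 0, 0, 0],
])

```text
t: 18.5
tool_pos: [0.5274, -0.1451, 0.2833]
orientation: [-1.357, -2.833, 0.0]
force: [0.2, 0.0, -0.9]
opening: 0.0614
gripper_force: 30.0
```

Call:
arm_command([
  [0, 0, 0.003, 0, 0, 0],
  [0, 0, 0.006, 0, 0, 0],
  [0, 0, 0.01, 0, 0, 0],
  [0, 0, 0.01, 0, 0, 0],
  [0, 0, 0.01, 0, 0, 0],
])

```text
t: 19.12
tool_pos: [0.5274, -0.1451, 0.2814]
orientation: [1.357, 2.834, 0.0]
force: [-0.4, 0.0, -1.6]
opening: 0.0618
gripper_force: 30.0
```

Call:
arm_command([
  [0, 0, 0.003, 0, 0, 0],
  [0, 0, 0.006, 0, 0, 0],
  [0, 0, 0.008, 0, 0, 0],
  [0, 0, 0.008, 0, 0, 0],
  [0, 0, 0.008, 0, 0, 0],
])

```text
t: 19.75
tool_pos: [0.5274, -0.1451, 0.2799]
orientation: [1.357, 2.833, 0.0]
force: [-1.8, 1.0, 3.9]
opening: 0.0615
gripper_force: 30.0
```

```bash
python3 - <<'E'
from h import *
np.set_printoptions(precision=4,suppress=True)
s=read_state();print(s['tool_pos'],s['force'],s['wrist_torque'],yaw(),s['q'])
E
```

```text
[ 0.5274 -0.1451  0.2799] [-1.7668  0.985   3.8718] [ 0.111   0.2278 -0.0409] (np.float64(38.83292258390306), array([-0.0001,  0.0001])) [-0.3623  0.0835  1.7721  0.      1.2858 -1.04  ]
```

Contact came exactly where the ring should rest on the disk, 9.5 mm below tab level, so the pins are through the gaps. Next I press the sprung seat slightly and screw clockwise, which is a positive turn about tool z.

Call:
arm_command([
  [0, 0, 0.008, 0, 0, 0.01],
  [0, 0, 0.016, 0, 0, 0.03],
  [0, 0, 0.016, 0, 0, 0.055],
  [0, 0, 0.016, 0, 0, 0.08],
  [0, 0, 0.016, 0, 0, 0.1],
])

```text
t: 20.38
tool_pos: [0.5279, -0.1455, 0.2776]
orientation: [1.786, 2.581, 0.0]
force: [-2.1, -1.1, 7.5]
opening: 0.0618
gripper_force: 30.0
```

```bash
cat >> h.py <<'E'
def st():
    np.set_printoptions(precision=4,suppress=True)
    s=read_state();print(s['t'],s['tool_pos'],s['force'],s['wrist_torque'],yaw(),s['opening'])
E
python3 -c "from h import *;st()"
```

```text
20.375 [ 0.5279 -0.1455  0.2776] [-2.1333 -1.1388  7.5257] [-0.1218  0.1399  0.0711] (np.float64(20.62689722995973), array([-0.002 ,  0.0016])) 0.06179555138143579
```

Call:
arm_command([
  [0, -0.003, 0.003, 0, 0, 0.03],
  [0, -0.003, 0.005, 0, 0, 0.06],
  [0, -0.003, 0.005, 0, 0, 0.095],
  [0, -0.003, 0.005, 0, 0, 0.13],
  [0, -0.003, 0.005, 0, 0, 0.16],
])

```text
t: 21.0
tool_pos: [0.5274, -0.1459, 0.2768]
orientation: [2.373, 2.054, 0.001]
force: [-2.6, -0.9, 8.5]
opening: 0.0618
gripper_force: 30.0
```

```bash
python3 -c "from h import *;st()"
```

```text
21.0 [ 0.5274 -0.1459  0.2768] [-2.5679 -0.8834  8.5019] [-0.2645  0.3487  0.1576] (np.float64(-8.233657205023489), array([-0.0014,  0.0025])) 0.061777745285366184
```

Call:
arm_command([
  [0, 0, 0, 0, 0, 0.012],
  [0, 0, 0, 0, 0, 0.024],
  [0, 0, 0, 0, 0, 0.036],
  [0, 0, 0, 0, 0, 0.048],
  [0, 0, 0, 0, 0, 0.056],
])

```text
t: 21.62
tool_pos: [0.5275, -0.1458, 0.2769]
orientation: [2.542, 1.841, 0.002]
force: [-0.9, 0.3, 8.7]
opening: 0.0619
gripper_force: 30.0
```

```bash
python3 -c "from h import *;st()"
```

```text
21.625 [ 0.5275 -0.1458  0.2769] [-0.8618  0.2726  8.7198] [-0.0813  0.1505  0.0978] (np.float64(-18.180435796153578), array([-0.0005,  0.003 ])) 0.06193592256634319
```

Call:
arm_command([
  [0, 0, 0, 0, 0, 0.007],
  [0, 0, 0, 0, 0, 0.014],
  [0, 0, 0, 0, 0, 0.021],
  [0, 0, 0, 0, 0, 0.028],
  [0, 0, 0, 0, 0, 0.028],
])

```text
t: 22.25
tool_pos: [0.5274, -0.1457, 0.2768]
orientation: [2.62, 1.729, 0.002]
force: [-1.3, -0.4, 9.1]
opening: 0.0618
gripper_force: 30.0
```

```bash
python3 -c "from h import *;st()"
```

```text
22.25 [ 0.5274 -0.1457  0.2768] [-1.3474 -0.4087  9.1225] [-0.0216  0.2474  0.0844] (np.float64(-23.177101710669856), array([-0.0002,  0.0028])) 0.061784773610828965
```

Call:
arm_command([
  [0, 0, 0, 0, 0, 0.004],
  [0, 0, 0, 0, 0, 0.008],
  [0, 0, 0, 0, 0, 0.012],
  [0, 0, 0, 0, 0, 0.014],
  [0, 0, 0, 0, 0, 0.014],
])

```text
t: 22.88
tool_pos: [0.5274, -0.1457, 0.2768]
orientation: [2.657, 1.671, 0.002]
force: [-2.7, -0.7, 10.0]
opening: 0.0616
gripper_force: 30.0
```

```bash
python3 -c "from h import *;st()"
```

```text
22.875 [ 0.5274 -0.1457  0.2768] [-2.727  -0.6514  9.9704] [0.0011 0.3774 0.35  ] (np.float64(-25.663155989813397), array([-0.0002,  0.0025])) 0.0616372432938923
```

Call:
arm_command([
  [0, 0, 0, 0, 0, 0.002],
  [0, 0, 0, 0, 0, 0.004],
  [0, 0, 0, 0, 0, 0.005],
  [0, 0, 0, 0, 0, 0.005],
  [0, 0, 0, 0, 0, 0.005],
])

```text
t: 23.5
tool_pos: [0.5274, -0.1457, 0.2768]
orientation: [2.67, 1.651, 0.002]
force: [-2.1, 0.2, 10.0]
opening: 0.0621
gripper_force: 30.0
```

```bash
python3 -c "from h import *;st()"
```

```text
23.5 [ 0.5274 -0.1457  0.2768] [-2.082   0.1779  9.973 ] [-0.088   0.4136  0.4533] (np.float64(-26.54872465880562), array([-0.0003,  0.0024])) 0.06206106009478323
```

The stop is reached at about 0.45 N m. Letting go and rising.

Call:
arm_command([
  [0, 0, 0, 0, 0, 0],
  [0, 0, 0, 0, 0, 0],
  [0, 0, 0, 0, 0, 0],
  [0, 0, 0, 0, 0, 0],
  [0, 0, 0, 0, 0, 0],
], fingers=-0.8)

```text
t: 24.12
tool_pos: [0.5268, -0.1453, 0.2754]
orientation: [-2.672, -1.653, 0.0]
force: [0.1, -0.2, 0.1]
opening: 0.0837
gripper_force: 0.0
```

Call:
arm_command([
  [0, 0, -0.05, 0, 0, 0],
  [0, 0, -0.2, 0, 0, 0],
  [0, 0, -0.4, 0, 0, 0],
  [0, 0, -0.6, 0, 0, 0],
  [-0.2, 0, -0.6, 0, 0, 0],
])

```text
t: 24.75
tool_pos: [0.5105, -0.1804, 0.4011]
orientation: [2.663, 1.654, 0.008]
force: [0.2, -0.5, -1.0]
opening: 0.0835
gripper_force: 0.0
```

```bash
python3 - <<'E'
from h import *
st()
w=snap('wrist','w20'); sc=snap('scene','s20')
zt=.1-.016+.028
for o in ring2(w,(.527,-.145),zt)[1:3]:
    print(o)
    p=np.array([x[2] for x in o[1]])
    if len(p)>=3: print(p.mean(0),np.degrees(np.arctan2(p[:,1]+.145,p[:,0]-.527)))
q=proj(w,(.527,-.145,.1)).astype(int)
a=sc['image'][175:235,280:350,::-1]; b=w['image'][max(q[1]-60,0):q[1]+60,q[0]-70:q[0]+70,::-1]
cv2.imwrite('pics/c20.png',np.hstack([cv2.resize(a,(400,343),interpolation=2),cv2.resize(b,(400,343),interpolation=2)]))
E
```

```text
24.75 [ 0.5105 -0.1804  0.4011] [ 0.1759 -0.4847 -1.0306] [-0.1011 -0.0554  0.0363] (np.float64(-26.31634805733378), array([0.0009, 0.0085])) 0.08352091405755291
(90, [(np.int32(43), array([339. , 109.6]), array([ 0.5574, -0.1251,  0.112 ])), (np.int32(40), array([292.5, 113. ]), array([ 0.5207, -0.1101,  0.112 ])), (np.int32(44), array([332.5, 121. ]), array([ 0.5483, -0.1312,  0.112 ])), (np.int32(18), array([280.9, 144.2]), array([ 0.4992, -0.1291,  0.112 ])), (np.int32(39), array([289.1, 148.1]), array([ 0.5041, -0.1353,  0.112 ])), (np.int32(34), array([333.2, 171.6]), array([ 0.5295, -0.1716,  0.112 ]))])
[ 0.5265 -0.1337  0.112 ] [ 33.209  100.2326  32.9387 150.2329 157.0434 -84.6308]
(110, [(np.int32(9), array([339.1, 108.3]), array([ 0.5579, -0.1243,  0.112 ])), (np.int32(17), array([291.5, 112.3]), array([ 0.5202, -0.1092,  0.112 ])), (np.int32(30), array([332.6, 121.2]), array([ 0.5483, -0.1314,  0.112 ])), (np.int32(15), array([318.9, 131.7]), array([ 0.5338, -0.1342,  0.112 ])), (np.int32(35), array([306.7, 139.1]), array([ 0.5215, -0.1351,  0.112 ])), (np.int32(10), array([280.6, 144.5]), array([ 0.4989, -0.1292,  0.112 ])), (np.int32(25), array([289., 148.]), array([ 0.504 , -0.1351,  0.112 ])), (np.int32(38), array([306.1, 149.6]), array([ 0.5168, -0.143 ,  0.112 ])), (np.int32(23), array([333. , 171.8]), array([ 0.5293, -0.1716,  0.112 ]))])
[ 0.5256 -0.1348  0.112 ] [ 33.8182 100.7549  32.5581  57.8043 119.0546 150.6519 156.7113 168.9063
 -85.0581]
```

View pics/c20.png

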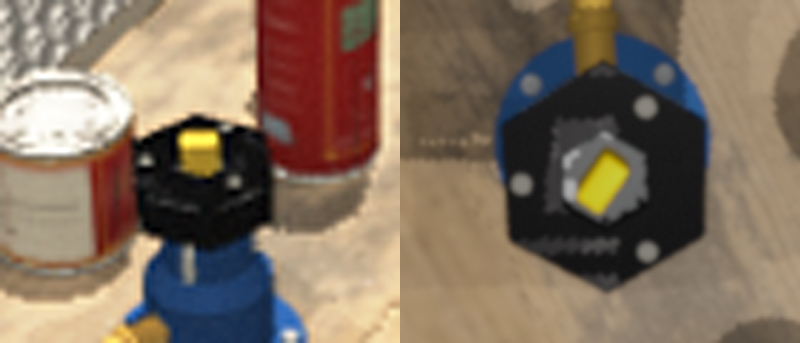

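The last crop shows the ring level on the pot with the tab through its hole. Its dots are at 35°, against about 36° nominal for home.

```bash
python3 -c "from h import *;print(close_job())"
```

```text
the job is handed in; nothing more can be done
None
```

The pot is closed and handed in at about 25 s: the disk lies flat on its seat, and the ring is screwed clockwise to its stop at about 0.45 N m (readings on the pot stayed at or below 10 N). The gripper is clear and I moved none of the other items, though the judge's verdict was not shown.

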